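# Unlock and open a returnable transport case

### The arm

A 7-joint arm with a two-finger parallel gripper is mounted at the origin on the work surface; the furniture and walls round the work are solid. World frame = base frame: x ahead of the robot, y to its left, z up, the work surface at z = 0. Lengths are in m, angles in rad, forces in N, time in s.
With the tool pointing down it reaches from about 0.4 to 0.85 m from the base axis. Payload 10.4 kg.
Tool frame: the origin (TCP) lies at the very end of the fingers, on their centre line; the grasp point (between the pads) lies 19 mm behind it (manip.tcp_to_grasp is the distance from the TCP to the grasp point, in m); x points along the fingers, y is the direction in which the jaws open and shut, and the axes are right-handed (so a half turn about x gives the same grasp; the last joint's range is limited). The gripper opens to 85 mm and grips with 20 to 120 N. Pads are 22 mm wide; open, the fingers measure 114 mm over their backs; the gripper's body (76 mm by 85 mm) begins 54 mm behind the grasp point. The pads swing forward as they close: fully open they stand 13 mm farther back than shut.
Start: joints at [-1.184, 0.332, -0.065, 1.46, 0.022, 1.35, -0.088], TCP at [0.249, 0.573, 0.231] pointing down, gripper open.
Joint ranges: [-2.6, 2.6], [-0.5, 2.12], [-1.47, 1.34], [0.16, 2.42], [-1.27, 4.41], [0.06, 2.06], [-2.6, 2.6]. Speed limits (rad/s): [2.22, 2.22, 2.79, 2.79, 3.14, 3.14, 3.14].

### API

Orientations are given as a unit quaternion [x, y, z, w].
In Python, from workcell import manip, cams, hand_in gives the robot as it stands.
- The arm moves only by the shell command python3 -m handwheel 'ROWS' [FORCE]. ROWS is text: rows parted by semicolons, each of 7 numbers parted by spaces: the shift along the tool's x, y, z in mm, then the turn, a rotation vector about the tool's x, y, z in rad, then the finger opening in mm, from 0 to 85.4. A call has 1 to 8 rows; each row shifts and turns the commanded pose from where the row before left it, along the tool's axes as they then stand; what a row does not reach is not made up. A row lasts 1/10 s, in which the tool goes at most 50 mm and 8.59 degrees, less where a joint would pass 70% of its speed; a pose out of reach is approached as far as the arm can. A call with a gripper value outside its range is refused whole. The fingers move at their own pace and stop on an object; FORCE is the grip in N (left out, the last holds). Time passes only in rows, so rows that do not move let the fingers close. It gives the time, the measured TCP pose, the force and the opening at its end, in the units of the state.
- manip.get_obs(): the state, without advancing time (a new reading comes with each control period).
- cams.camera(name): name is "side" or "top" or "wrist"; returns a dict with "color" (480x640x3 uint8, blue, green, red), "depth" (480x640 float32, m along the optical axis (not along the pixel's ray), 0 where there is no reading), "camera_matrix" (3x3 intrinsics, pixels), "origin" and "attitude" of the camera in the world; the wrist camera has in their place "T_tool_cam" (4x4, takes a point from camera to tool coordinates, whose origin is the TCP and whose axes are the tool frame's). Camera axes: x right, y down, z forward; pixel columns grow to the right and rows downward; lengths in m; the calibration is good to about 2 mm. A picture is of the moment at which its call begins: read the wrist's pose just before it.
- hand_in(): hands the job in, once; it reports no verdict.
Trained networks look in the newest picture that a camera, given by its name, has taken for a name from the list of things; names that differ only in an ending like _2 or _b are one class to them, and where a whole thing is asked for, a point or a joint stands for the part that bears it (a point fixed in the world has none). Each returns a list of dicts, best first, with "conf" (0 to 1); they miss things now and then, are a little off and sometimes report something else, mostly with a low value. They report only what shows in the picture. A call takes as long as a camera call.
- cams.recognise(camera, thing): "box" ([left, top, width, height] in pixels, round what is visible of it).
- cams.outline_of(camera, thing): "region" (480x640 bool, what is visible of it) and "box" ([left, top, width, height] in pixels, round what is visible of it).
The state is a dict: "clock": time; "joint_pos": joint angles; "joint_velocities": joint speeds; "tau": joint torques, N m; "position": TCP position; "ee_rot": TCP orientation; "ft_force": force on the tool from outside, world axes, zero at the start; "torque": the same for the moment, N m; "grip_width": opening from 0.0 (shut) to 1.0 (fully open).
Only numpy, scipy, OpenCV 4.12 (cv2) and the standard library are available. Lean on these libraries where they do the work, as an engineer would, in place of code of your own. Each camera call takes 0.05 s, during which the arm holds its last target.

### The job

Open the grey transport case for unpacking: push the black grip of its lock all the way to the left, home to its end stop, without forcing it, so that the spring catch keeps the lock open when you let go. Then take the loose lid off and set it down gently, flat and right way up on the bare table to the right of the case, leaving the other things on the table where they are.

Things in the scene. Friction and masses are not known exactly. Their poses are not given: they have to be found in the camera images.
- case: grey transport case with aluminium edges, fixed, 160 (x) x 220 (y) x 100 mm high, open on top under its lid; origin at the centre of its underside, x away from the robot (the front with the lock grip faces -x), y to the left along its long side, z up. Guides and hooks on its front stand no more than 91 mm from its centre in x
- lock (a joint): travel of the lock in m: 0 locked, growing to the case's left (+y) up to an end stop 30 to 45 mm away, to be felt. Steel bars on front and back, joined round the left end, slide as one; hooks up to 112 mm high hold the lid's four lugs. A spring (4 to 6 N) returns it unless the catch holds it; the push rises to about 10 N over the catch, drops, then meets the stop
- lock_grip (a point): centre of the top of the black lock grip, 96 mm above the table, 105 mm in front of the case's centre; axes as the case's. Upright block 30 mm deep (90 to 120 mm in front of the case's centre), 24 mm wide (y), 38 mm high (top at this point); push its right (-y) side. Right of it, at that depth, all is free
- catch_nose (a point): round nose of the spring catch in the steel housing under the front lock bar: it snaps up behind a tooth of the bar when the lock is home. Its small black tab below would release it again: leave that alone
- lid: loose grey lid, about 0.28 kg: plate 158 x 218 mm with four aluminium lugs out to 92 mm in x, 14 mm high with the locating frame below, which sits 8 mm deep in the case with 2.5 mm of play. Origin at the centre of the frame's underside (92 mm above the table on the case, 0 on the table), axes as the case's when closed, z up
- lid_knob (a point): centre of the top of the lid's black round knob: head 34 mm in diameter and 22 mm high (from this point down), 46 mm above the lid's origin
- tape_clear: pale parcel-tape roll lying flat, 92 mm across, 48 mm high; origin at the centre of its underside; leave it alone
- stamp: red and black self-inking stamp standing upright, 40 x 71 x 78 mm; origin at the centre of its underside; leave it alone
- marker: black and white marker pen lying flat, 17 x 135 x 16 mm, long in its y; origin under its middle; leave it alone
- parcel: flat cardboard parcel, 90 x 122 x 32 mm, lying at the near left; origin at the centre of its underside; leave it alone

How it is judged:
By the outcome, as a careful person would: the job done as asked, in the order asked, and still so for the second after the job is handed in, with the robot touching nothing.
It also fails if it takes over 64 s, if anything falls off the work surface, if the arm or the gripper's body presses on something with over 40 N, if the wrist force passes 120 N, or if a joint passes its speed limit or range.

## Working session

There is one attempt and no reset: what is moved stays moved. The work goes in short steps, Python scripts to look and compute and a shell command to move; the robot and the scene stay as the last step left them, time stands still between calls to the robot, and variables do not carry over. Pictures are saved under pics/ and viewed, and the job is handed in when it is done.

```bash
ls; mkdir -p pics
cat > h.py <<'E'
import numpy as np, cv2
from workcell import manip, cams, hand_in
from scipy.spatial.transform import Rotation as R
def rot(a):
    a=np.array(a,float)
    return R.from_quat(a).as_matrix() if a.size==4 else a.reshape(3,3)
def get(name):
    o=manip.get_obs(); c=cams.camera(name)
    if name=='wrist':
        T=np.eye(4);T[:3,:3]=rot(o['ee_rot']);T[:3,3]=o['position'];T=T@np.array(c['T_tool_cam'])
    else:
        T=np.eye(4);T[:3,:3]=rot(c['attitude']);T[:3,3]=c['origin']
    c['T']=T; return c
def cloud(c):
    K=np.array(c['camera_matrix']);d=c['depth'];v,u=np.mgrid[0:480,0:640]
    P=np.stack([(u-K[0,2])/K[0,0]*d,(v-K[1,2])/K[1,1]*d,d],-1)
    W=P@c['T'][:3,:3].T+c['T'][:3,3]; W[d<=0]=np.nan
    return W
def st():
    o=manip.get_obs()
    print({k:np.round(o[k],4) for k in ('clock','joint_pos','position','ee_rot','ft_force','torque','grip_width')})
E
python3 - <<'E'
from h import *
st()
print(rot(manip.get_obs()['ee_rot']).round(3), manip.tcp_to_grasp)
for n in ('top','side'):
    c=get(n); cv2.imwrite(f'pics/{n}0.png',c['color']); W=cloud(c); np.save(n+'W.npy',W)
    print(n,c['T'].round(3))
    for t in ['case','lock_grip','lid','lid_knob','tape_clear','stamp','marker','parcel','catch_nose']:
        r=cams.outline_of(n,t)
        for q in r[:2]:
            p=W[q['region']]; 
            print(t,round(q['conf'],2),q['box'],np.nanmedian(p,0).round(3) if len(p) else 0,np.nanpercentile(p,2,axis=0).round(3),np.nanpercentile(p,98,axis=0).round(3))
E
```

```text
pics
{'clock': np.float64(0.0), 'joint_pos': array([-1.1836,  0.3329, -0.0647,  1.461 ,  0.0216,  1.3499, -0.0885]), 'position': array([0.2489, 0.5729, 0.2305]), 'ee_rot': array([ 0.1434,  0.6924, -0.1444,  0.6922]), 'ft_force': array([ 0.1754, -0.5852, -0.4496]), 'torque': array([-0.0065, -0.0005,  0.0509]), 'grip_width': np.float64(0.9983)}
[[-0.001  0.398  0.917]
 [-0.001  0.917 -0.398]
 [-1.    -0.001  0.   ]] 0.0187
top [[-0.007 -0.982  0.188  0.294]
 [-1.     0.009  0.011  0.076]
 [-0.012 -0.188 -0.982  0.973]
 [ 0.     0.     0.     1.   ]]
case 0.67 [297.9, 109.6, 163.2, 135.4] [ 0.477 -0.02   0.082] [ 0.442 -0.137 -0.001] [0.651 0.104 0.113]
lock_grip 0.91 [300.3, 107.8, 158.7, 142.3] [ 0.475 -0.03   0.083] [ 0.441 -0.14  -0.001] [0.654 0.106 0.113]
lock_grip 0.44 [307.2, 111.7, 151.7, 114.5] [ 0.556 -0.02   0.106] [ 0.477 -0.127  0.102] [0.642 0.084 0.136]
lid 0.84 [307.4, 111.1, 151.0, 116.3] [ 0.556 -0.02   0.106] [ 0.477 -0.127  0.102] [0.641 0.084 0.136]
lid_knob 0.73 [307.6, 109.7, 149.9, 117.4] [ 0.556 -0.02   0.106] [ 0.476 -0.127  0.102] [0.642 0.086 0.136]
lid_knob
[... 1187 characters left out ...]
6.8, 44.2] [0.556 0.002 0.105] [ 0.472 -0.125  0.1  ] [0.639 0.093 0.136]
tape_clear 0.82 [356.5, 241.9, 45.9, 38.0] [ 0.367 -0.095  0.031] [ 0.322 -0.167  0.001] [ 0.41  -0.079  0.048]
tape_clear 0.17 [237.7, 223.9, 111.1, 93.8] [0.541 0.086 0.058] [ 0.451 -0.039  0.003] [0.639 0.108 0.105]
stamp 0.72 [226.3, 306.7, 37.8, 68.3] [0.61  0.275 0.06 ] [ 0.589  0.216 -0.   ] [0.634 0.284 0.078]
marker 0.83 [358.9, 293.5, 48.5, 30.6] [0.381 0.109 0.012] [ 0.352  0.042 -0.001] [0.414 0.157 0.016]
parcel 0.66 [376.6, 323.5, 92.0, 67.0] [0.353 0.281 0.029] [0.295 0.201 0.002] [0.403 0.322 0.032]
catch_nose 0.21 [360.1, 292.9, 43.9, 30.9] [0.385 0.101 0.012] [ 0.357  0.035 -0.001] [0.414 0.158 0.016]
```

Run:
```python
import cv2,numpy as np
a=cv2.imread('pics/top0.png');cv2.imwrite('pics/topz.png',cv2.resize(a[80:340,160:500],None,fx=2.3,fy=2.3,interpolation=cv2.INTER_CUBIC))
W=np.load('topW.npy'); P=W.reshape(-1,3)
# lid plate
m=(P[:,2]>0.098)&(P[:,2]<0.112)&(P[:,0]>.44)&(P[:,0]<.67)&(abs(P[:,1])<.2)
print(cv2.minAreaRect((P[m][:,:2]*1000).astype(np.float32)))
k=(P[:,2]>0.125)&(P[:,2]<0.145)&(P[:,0]>.5)&(P[:,0]<.6)&(abs(P[:,1])<.1)
print('knob',cv2.minEnclosingCircle((P[k][:,:2]*1000).astype(np.float32)),P[k].mean(0),np.percentile(P[k][:,2],[5,50,95]))
g=(P[:,2]>0.085)&(P[:,2]<0.115)&(P[:,0]<.475)&(P[:,0]>.42)
for x in range(425,475,5):
  q=P[g&(P[:,0]>x/1000)&(P[:,0]<x/1000+.005)]
  if len(q): print(x,len(q),q[:,1].min().round(3),q[:,1].max().round(3),np.median(q[:,2]).round(3))
```

```text
((546.1744995117188, -23.866363525390625), (210.00364685058594, 221.19081115722656), 9.721040725708008)
knob ((559.138671875, -21.277990341186523), 16.980220794677734) [ 0.55774405 -0.02056633  0.13646159] [0.12951352 0.13709024 0.1396006 ]
435 6 -0.042 -0.033 0.087
440 51 -0.051 -0.029 0.094
445 48 -0.053 -0.028 0.096
450 51 -0.052 0.055 0.096
455 103 -0.05 0.063 0.096
460 160 -0.05 0.074 0.098
465 176 -0.048 0.074 0.101
470 207 -0.072 0.075 0.106
```

View pics/topz.png

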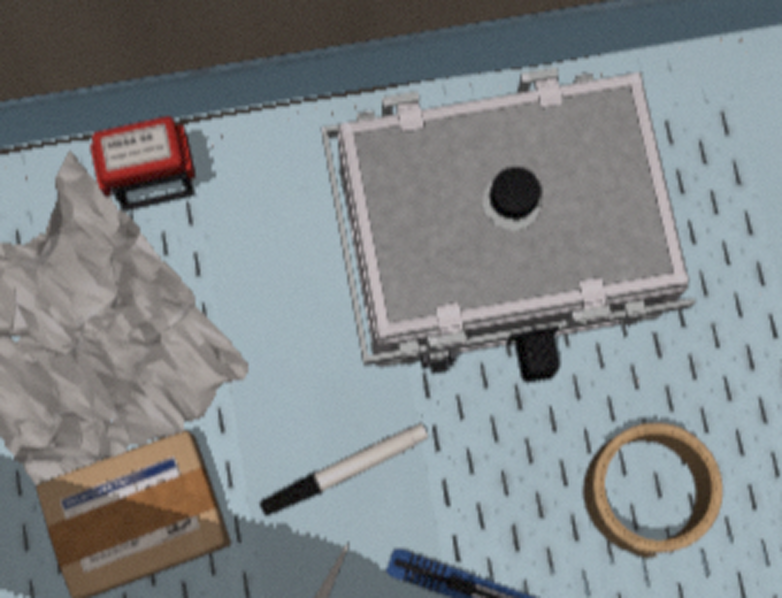

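View pics/side0.png

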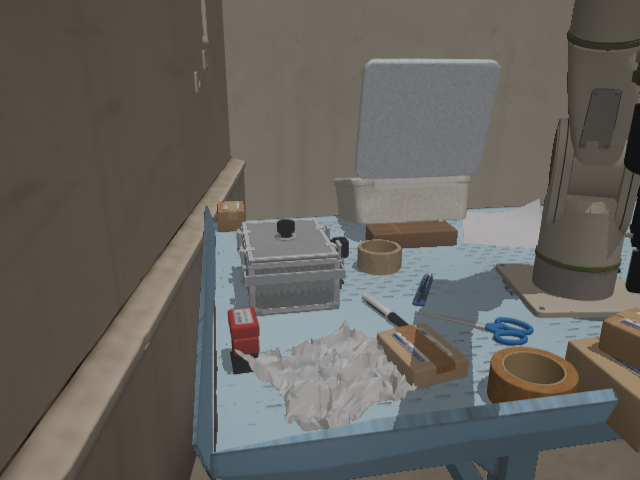

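View pics/top0.png

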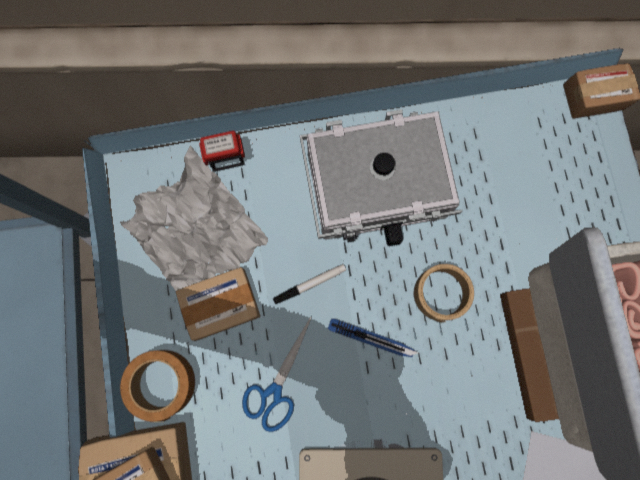

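The top view shows the case turned about 10°, with the grip at pixel (393,233), the knob at (383,163) and open table to the right of the case. I'll measure poses and the free area next.

Run:
```python
import cv2,numpy as np
W=np.load('topW.npy'); P=W.reshape(-1,3)
m=(P[:,2]>0.102)&(P[:,2]<0.1095)&(P[:,0]>.47)&(P[:,0]<.67)&(abs(P[:,1])<.2)
img=(W[...,2]>0.1025)&(W[...,2]<0.1095)&(W[...,0]>.465)&(W[...,0]<.67)&(abs(W[...,1])<.2)
# fit 158x218 rectangle by maximizing inside
Q=P[m][:,:2]; print(len(Q),np.median(P[m][:,2]))
best=[]
for a in np.arange(5,15,.25):
    t=np.radians(a);ex=np.array([np.cos(t),np.sin(t)]);ey=np.array([-np.sin(t),np.cos(t)])
    u=Q@ex;v=Q@ey
    lo,hi=np.percentile(u,[1,99]);l2,h2=np.percentile(v,[1,99])
    best.append(((hi-lo)*(h2-l2),a,hi-lo,h2-l2,ex*(lo+hi)/2+ey*(l2+h2)/2))
best.sort(key=lambda b:b[0])
for b in best[:4]:print(b)
G=P[(P[:,2]>0.092)&(P[:,2]<0.1)&(P[:,0]<.452)&(P[:,0]>.42)&(abs(P[:,1]+.04)<.04)]
print('grip',G.mean(0),G.min(0),G.max(0))
# height map of right region, mask
H=np.zeros((60,60));
for x in np.arange(.40,.80,.02):
    r=[]
    for y in np.arange(-.08,-.56,-.02):
        q=P[(abs(P[:,0]-x)<.01)&(abs(P[:,1]-y)<.01),2]
        r.append('%4d'%(1000*np.percentile(q,95)) if len(q) else '   .')
    print('%.2f'%x,''.join(r))
```

```text
12220 0.1058974065182316
(np.float64(0.033352971991603496), np.float64(8.75), np.float64(0.15669185929900942), np.float64(0.21285708230672803), array([ 0.55973129, -0.02094948]))
(np.float64(0.033359159494428345), np.float64(9.0), np.float64(0.1567014559494651), np.float64(0.21288353252560965), array([ 0.55963362, -0.02093373]))
(np.float64(0.033371174082762786), np.float64(9.5), np.float64(0.1566996498524394), np.float64(0.2129626589094978), array([ 0.55958379, -0.02093844]))
(np.float64(0.03337821824951233), np.float64(9.25), np.float64(0.1567481377085549), np.float64(0.2129417212699085), array([ 0.55958662, -0.0209179 ]))
grip [ 0.44625788 -0.03963582  0.09552489] [ 0.43996429 -0.05254555  0.09229231] [ 0.45145255 -0.02881502  0.09934707]
0.40   16  49  49  48  49 415 419 312 231 105 111   .   . 144 141 126 122 106   .   .   .   .   .   .
0.42    1   1  47  38   2   1   2   2   2   2   2   1   1 146 145 141 136 102  70   .   .   .   .   .
0.44    1   1   2   2   2   2   2   2   2   2   2   2   2   1   . 134 134   1   .   .   .   .   .   .
0.46    2   2   2   2   1   2   2   2   2 
[... 991 characters left out ...]
 108   2   2   2   2   1   2   2   2   2   1   2   2   2   1   2   2   1   1   .   .   .
0.68    0   .   .   1   2   2   2   2   2   1   2   1   1   1   1  54  56  54  49   2   1   .   .   .
0.70    4   3   2   3   2   2   2   2   2   2   2   2   2   2   1  57  58  58  57  57  56   .   .   .
0.72   53  53  51  38  27  15   3   3   1   1   3   2   1   2   2  58  59  59  59  58  56   .   .   .
0.74   48  52  54  53  53  52  52  51  51  45  31  18   4   3  27  57  57  58  58  58  55   .   .   .
0.76    .   .   .   .   .  44  49  49  51  51  51  51  50  49  43  35  56  56  56  56   .   .   .   .
0.78    .   .   .   .   .   .   .   .   .   .   .  45  48  48  50  50  49  48  48  45   .   .   .   .
```

```bash
cat >> h.py <<'E'
a=np.radians(9.2); C=np.array([.5596,-.0209]); EX=np.array([np.cos(a),np.sin(a)]); EY=np.array([-np.sin(a),np.cos(a)])
def cw(u,v,z): return np.r_[C+u*EX+v*EY,z]
def go(t,yawz=None):
    "delta to world target t in tool axes, mm; tool z yaw error"
    o=manip.get_obs(); M=rot(o['ee_rot']); p=np.array(o['position'])
    print('clock',round(float(o['clock']),2),'pos',p.round(4),'j',np.round(o['joint_pos'],2),'F',np.round(o['ft_force'],1),'w',round(float(o['grip_width']),3))
    print('delta tool mm',(M.T@(np.array(t)-p)*1000).round(1))
    u=p[:2]-C; print('case u,v mm',(1000*u@EX).round(1),(1000*u@EY).round(1))
    if yawz is not None:
        y=np.array([np.cos(yawz),np.sin(yawz),0]);x=np.array([0,0,-1.]);D=np.stack([x,np.cross(y,x),y],1)
        print('rotvec tool',R.from_matrix(M.T@D).as_rotvec().round(4))
E
python3 - <<'E'
from h import *
P=np.load('sideW.npy').reshape(-1,3);P=P[np.isfinite(P).all(1)]
Q=P[(P[:,0]>.1)&(P[:,0]<.7)&(P[:,1]<-.1)&(P[:,1]>-.7)]
for z in np.arange(.05,.6,.05):
    q=Q[abs(Q[:,2]-z)<.025]
    if len(q): print(round(z,2),len(q),np.percentile(q,2,axis=0).round(2),np.percentile(q,98,axis=0).round(2))
go(cw(-.112,-.05,.2),a-np.pi/2)
E
python3 -m handwheel '0 0 0 .143 0 0 0; 0 0 0 .143 0 0 0; 0 0 0 .143 0 0 0; 0 0 0 .143 0 0 0; 0 0 0 .143 0 0 0; 0 0 0 .143 0 0 0; 0 0 0 .143 0 0 0; 0 0 0 0 0 0 0' 60
python3 -c "
from h import *
go(cw(-.112,-.05,.2),a-np.pi/2)"
```

```text
0.05 3173 [ 0.15 -0.44  0.03] [ 0.69 -0.11  0.07]
0.1 2984 [ 0.14 -0.44  0.08] [ 0.62 -0.11  0.12]
0.15 2298 [ 0.13 -0.33  0.13] [ 0.42 -0.25  0.17]
0.2 2574 [ 0.12 -0.28  0.18] [ 0.41 -0.24  0.22]
0.25 2770 [ 0.12 -0.27  0.23] [ 0.41 -0.22  0.27]
0.3 2992 [ 0.12 -0.26  0.28] [ 0.4  -0.21  0.32]
0.35 3255 [ 0.12 -0.25  0.33] [ 0.4  -0.2   0.37]
0.4 3367 [ 0.12 -0.23  0.38] [ 0.4  -0.19  0.42]
clock 1.0 pos [0.249  0.5733 0.2313] j [-1.18  0.33 -0.06  1.46  0.02  1.35 -0.09] F [-0.5 -1.1  0. ] w 1.0
delta tool mm [  31.3 -523.8  454.4]
case u,v mm -211.6 636.2
rotvec tool [ 1.0004e+00 -0.0000e+00 -1.0000e-04]
clock: 1.8
position: [0.2489, 0.5733, 0.2313]
ee_rot: [0.459, 0.538, -0.459, 0.538]
ft_force: [-0.7, 0.5, -0.4]
grip_width: 0.0
clock 1.8 pos [0.2489 0.5733 0.2313] j [-1.29  0.33  0.07  1.47 -0.02  1.35 -1.06] F [-0.7  0.5 -0.4] w 0.0
delta tool mm [ 31.3 101.6 685.9]
case u,v mm -211.7 636.2
rotvec tool [-0.0028  0.     -0.0001]
```

```bash
python3 -m handwheel '2 6.35 42.9 0 0 0 0; 2 6.35 42.9 0 0 0 0; 2 6.35 42.9 0 0 0 0; 2 6.35 42.9 0 0 0 0; 2 6.35 42.9 0 0 0 0; 2 6.35 42.9 0 0 0 0; 2 6.35 42.9 0 0 0 0; 2 6.35 42.9 0 0 0 0'
python3 -m handwheel '2 6.35 42.9 0 0 0 0; 2 6.35 42.9 0 0 0 0; 2 6.35 42.9 0 0 0 0; 2 6.35 42.9 0 0 0 0; 2 6.35 42.9 0 0 0 0; 2 6.35 42.9 0 0 0 0; 2 6.35 42.9 0 0 0 0; 2 6.35 42.9 0 0 0 0'
python3 -m handwheel '0 0 0 0 0 0 0; 0 0 0 0 0 0 0'
python3 - <<'E'
from h import *
go(cw(-.112,-.05,.07),a-np.pi/2)
c=get('wrist'); cv2.imwrite('pics/w1.png',c['color']); W=cloud(c).reshape(-1,3)
for t in ('top','side'): cv2.imwrite(f'pics/{t}1.png',get(t)['color'])
uv=W[:,:2]-C; u=uv@EX; v=uv@EY
m=(W[:,2]>.09)&(W[:,2]<.1)&(u<-.094)&(u>-.125)&(abs(v)<.03)
print(m.sum()); 
if m.sum(): print(np.percentile(u[m],[1,50,99]),np.percentile(v[m],[1,50,99]),np.median(W[m][:,2]))
E
```

```text
clock: 2.6
position: [0.3542, 0.2409, 0.2155]
ee_rot: [0.457, 0.54, -0.457, 0.54]
ft_force: [1.3, 0.0, -0.5]
grip_width: 0.002
clock: 3.4
position: [0.459, -0.09, 0.1996]
ee_rot: [0.458, 0.539, -0.457, 0.54]
ft_force: [1.8, -0.1, -0.8]
grip_width: 0.002
clock: 3.6
position: [0.4586, -0.0888, 0.1993]
ee_rot: [0.458, 0.539, -0.458, 0.539]
ft_force: [-0.5, 0.7, 0.2]
grip_width: 0.001
clock 3.6 pos [ 0.4586 -0.0888  0.1993] j [-0.69 -0.04  0.78  1.94  0.03  1.23  0.24] F [-0.5  0.7  0.2] w 0.001
delta tool mm [129.3  -1.4  -1. ]
case u,v mm -110.5 -50.9
rotvec tool [0.0009 0.0002 0.0002]
1223
[-0.12054471 -0.10730788 -0.09430534] [-0.01447684 -0.0023262   0.00873498] 0.09601578753687876
```

View pics/w1.png

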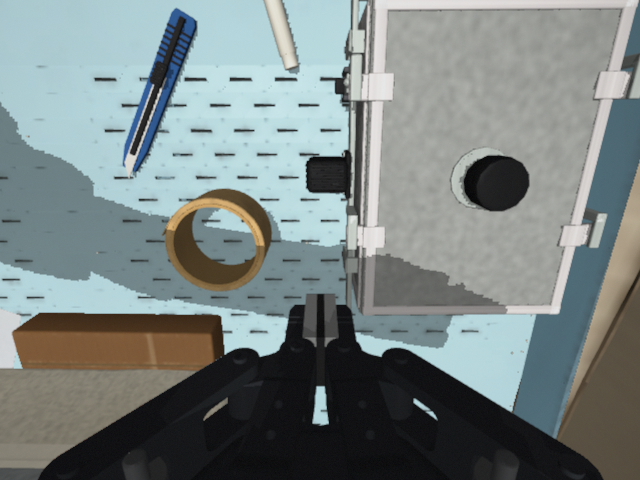

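View pics/side1.png

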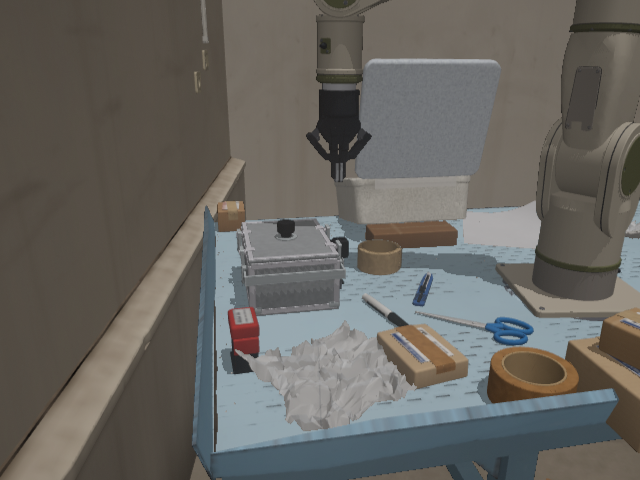

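The wrist picture shows the grip at (328,174), its right side clear, the fingertips at (320,300), and wider knuckles behind them. I'll measure the finger profile before descending.

Run:
```python
from h import *
c=get('wrist'); o=manip.get_obs(); W=cloud(c).reshape(-1,3); T=(W-np.array(o['position']))@rot(o['ee_rot'])
for x in range(-100,10,10):
    m=(abs(T[:,0]*1000-x)<5)&(abs(T[:,1])<.1)&(abs(T[:,2])<.05)
    if m.sum()>3: print(x,m.sum(),(T[m].min(0)*1000).round(),(T[m].max(0)*1000).round())
```

```text
-100 474 [-97. -18. -21.] [-95.  19. -18.]
-90 11143 [-95. -62. -21.] [-85.  63.  -4.]
-80 14021 [-85. -61. -18.] [-75.  63.  10.]
-70 10303 [-75. -54. -19.] [-65.  54.  12.]
-60 8106 [-65. -45. -16.] [-55.  45.  12.]
-50 4739 [-55. -37. -14.] [-45.  37.  12.]
-40 1446 [-45. -29. -14.] [-35.  29.  12.]
-30 864 [-35. -13. -12.] [-25.  14.  -6.]
-20 826 [-25. -13. -11.] [-15.  14.  -6.]
-10 598 [-15. -13. -11.] [-5. 14. -6.]
0 47 [ -5.  -6. -11.] [ -3.   7. -10.]
```

```bash
python3 -m handwheel '30 -1 0 0 0 0 0; 30 -1 0 0 0 0 0; 30 -1 0 0 0 0 0; 20 -0.5 0 0 0 0 0; 9 0 0 0 0 0 0; 0 0 0 0 0 0 0; 0 0 0 0 0 0 0' 100
python3 - <<'E'
from h import *
go(cw(-.114,-.028,.08),a-np.pi/2)
E
```

```text
clock: 4.5
position: [0.4558, -0.0885, 0.0811]
ee_rot: [0.458, 0.538, -0.458, 0.539]
ft_force: [0.6, -0.5, -0.2]
grip_width: -0.005
clock 4.5 pos [ 0.4558 -0.0885  0.0811] j [-0.65  0.15  0.8   2.08 -0.13  0.96  0.38] F [ 0.6 -0.5 -0.2] w -0.005
delta tool mm [  1.1  -0.7 -22.1]
case u,v mm -113.3 -50.1
rotvec tool [ 0.0002 -0.0001 -0.001 ]
```

Now push left (tool −z): quickly to near contact, then slowly while reading force.

```bash
cat > s.py <<'E'
from h import *
o=manip.get_obs();F=np.array(o['ft_force']);u=np.array(o['position'])[:2]-C
print('t',round(float(o['clock']),1),'v mm',(1000*u@EY).round(2),'u',(1000*u@EX).round(1),'z',round(o['position'][2]*1000,1),'F along -y:',(-F[:2]@EY).round(1),'Fx',(F[:2]@EX).round(1),'Fz',F[2].round(1))
E
python3 -m handwheel '0 0 -8 0 0 0 0; 0 0 -8 0 0 0 0; 0 0 -4 0 0 0 0; 0 0 0 0 0 0 0'; python3 s.py
for i in 1; do :; done
python3 -m handwheel '0 0 -3 0 0 0 0; 0 0 -3 0 0 0 0; 0 0 0 0 0 0 0'; python3 s.py
python3 -m handwheel '0 0 -3 0 0 0 0; 0 0 -3 0 0 0 0; 0 0 0 0 0 0 0'; python3 s.py
```

```text
clock: 4.9
position: [0.4521, -0.0679, 0.0806]
ee_rot: [0.458, 0.539, -0.458, 0.539]
ft_force: [0.1, 0.4, -0.7]
grip_width: -0.003
t 4.9 v mm -29.19 u -113.6 z 80.6 F along -y: -0.4 Fx 0.2 Fz -0.7
clock: 5.2
position: [0.4511, -0.0632, 0.0804]
ee_rot: [0.458, 0.538, -0.459, 0.538]
ft_force: [0.4, -2.6, 1.2]
grip_width: 0.001
t 5.2 v mm -24.44 u -113.8 z 80.4 F along -y: 2.6 Fx -0.0 Fz 1.2
clock: 5.5
position: [0.4501, -0.057, 0.0804]
ee_rot: [0.458, 0.538, -0.458, 0.538]
ft_force: [-0.3, -2.8, 2.8]
grip_width: 0.001
t 5.5 v mm -18.12 u -113.9 z 80.4 F along -y: 2.7 Fx -0.7 Fz 2.8
```

```bash
python3 -m handwheel '0 0 -3 0 0 0 0; 0 0 -3 0 0 0 0; 0 0 -2 0 0 0 0; 0 0 0 0 0 0 0'; python3 s.py
python3 -m handwheel '0 0 -3 0 0 0 0; 0 0 -3 0 0 0 0; 0 0 0 0 0 0 0'; python3 s.py
python3 -m handwheel '0 0 -1 0 0 0 0; 0 0 -1 0 0 0 0; 0 0 0 0 0 0 0'; python3 s.py
python3 -m handwheel '0 0 -1 0 0 0 0; 0 0 -1 0 0 0 0; 0 0 0 0 0 0 0'; python3 s.py
```

```text
clock: 5.9
position: [0.4488, -0.0491, 0.0803]
ee_rot: [0.458, 0.538, -0.458, 0.538]
ft_force: [-0.2, -3.7, 2.5]
grip_width: -0.0
t 5.9 v mm -10.15 u -113.9 z 80.3 F along -y: 3.6 Fx -0.8 Fz 2.5
clock: 6.2
position: [0.4478, -0.0435, 0.0803]
ee_rot: [0.458, 0.538, -0.459, 0.538]
ft_force: [-0.9, -4.7, 2.7]
grip_width: -0.0
t 6.2 v mm -4.39 u -114.0 z 80.3 F along -y: 4.5 Fx -1.6 Fz 2.7
clock: 6.5
position: [0.4477, -0.0427, 0.0804]
ee_rot: [0.458, 0.538, -0.459, 0.539]
ft_force: [0.3, -9.5, 1.6]
grip_width: -0.0
t 6.5 v mm -3.59 u -114.0 z 80.4 F along -y: 9.5 Fx -1.2 Fz 1.6
clock: 6.8
position: [0.4474, -0.041, 0.0804]
ee_rot: [0.458, 0.538, -0.459, 0.539]
ft_force: [0.9, -10.9, 2.2]
grip_width: 0.002
t 6.8 v mm -1.85 u -114.0 z 80.4 F along -y: 10.9 Fx -0.9 Fz 2.2
```

```bash
for k in 1; do python3 -m handwheel '0 0 -1 0 0 0 0; 0 0 -1 0 0 0 0; 0 0 0 0 0 0 0'; python3 s.py; done
python3 -m handwheel '0 0 -1 0 0 0 0; 0 0 -1 0 0 0 0; 0 0 0 0 0 0 0'; python3 s.py
```

```text
clock: 7.1
position: [0.4471, -0.0391, 0.0804]
ee_rot: [0.458, 0.538, -0.459, 0.539]
ft_force: [0.2, -10.3, 1.9]
grip_width: -0.003
t 7.1 v mm 0.02 u -114.0 z 80.4 F along -y: 10.2 Fx -1.4 Fz 1.9
clock: 7.4
position: [0.4468, -0.0373, 0.0804]
ee_rot: [0.458, 0.537, -0.459, 0.539]
ft_force: [0.3, -11.4, 2.2]
grip_width: 0.005
t 7.4 v mm 1.83 u -114.0 z 80.4 F along -y: 11.3 Fx -1.5 Fz 2.2
```

```bash
python3 -m handwheel '0 0 -1 0 0 0 0; 0 0 -1 0 0 0 0; 0 0 0 0 0 0 0'; python3 s.py
python3 -m handwheel '0 0 -1 0 0 0 0; 0 0 -1 0 0 0 0; 0 0 0 0 0 0 0'; python3 s.py
```

```text
clock: 7.7
position: [0.4464, -0.0353, 0.0804]
ee_rot: [0.458, 0.537, -0.459, 0.539]
ft_force: [1.0, -10.6, 2.8]
grip_width: 0.003
t 7.7 v mm 3.91 u -114.0 z 80.4 F along -y: 10.6 Fx -0.7 Fz 2.8
clock: 8.0
position: [0.4458, -0.0316, 0.0802]
ee_rot: [0.458, 0.538, -0.459, 0.538]
ft_force: [-1.8, -3.8, 2.0]
grip_width: -0.002
t 8.0 v mm 7.64 u -114.0 z 80.2 F along -y: 3.5 Fx -2.3 Fz 2.0
```

```bash
python3 -m handwheel '0 0 -1 0 0 0 0; 0 0 0 0 0 0 0'; python3 s.py
python3 -m handwheel '0 0 -1 0 0 0 0; 0 0 0 0 0 0 0'; python3 s.py
```

```text
clock: 8.2
position: [0.4457, -0.0306, 0.0802]
ee_rot: [0.458, 0.538, -0.459, 0.538]
ft_force: [0.1, -4.7, 2.3]
grip_width: -0.001
t 8.2 v mm 8.65 u -114.0 z 80.2 F along -y: 4.6 Fx -0.7 Fz 2.3
clock: 8.4
position: [0.4455, -0.0298, 0.0802]
ee_rot: [0.458, 0.538, -0.459, 0.538]
ft_force: [-0.1, -5.3, 2.1]
grip_width: -0.0
t 8.4 v mm 9.47 u -114.0 z 80.2 F along -y: 5.2 Fx -0.9 Fz 2.1
```

```bash
python3 -m handwheel '0 0 -1 0 0 0 0; 0 0 0 0 0 0 0'; python3 s.py
```

```text
clock: 8.6
position: [0.4454, -0.0288, 0.0802]
ee_rot: [0.458, 0.538, -0.459, 0.538]
ft_force: [0.8, -6.9, 2.4]
grip_width: -0.002
t 8.6 v mm 10.45 u -114.0 z 80.2 F along -y: 7.0 Fx -0.3 Fz 2.4
```

```bash
python3 -m handwheel '0 0 -1 0 0 0 0; 0 0 0 0 0 0 0'; python3 s.py
```

```text
clock: 8.8
position: [0.4453, -0.0285, 0.0803]
ee_rot: [0.458, 0.538, -0.459, 0.539]
ft_force: [-0.8, -9.1, 2.7]
grip_width: 0.003
t 8.8 v mm 10.74 u -114.0 z 80.3 F along -y: 8.8 Fx -2.2 Fz 2.7
```

```bash
python3 -m handwheel '0 0 -1 0 0 0 0; 0 0 0 0 0 0 0'; python3 s.py
```

```text
clock: 9.0
position: [0.4453, -0.0284, 0.0803]
ee_rot: [0.458, 0.537, -0.459, 0.539]
ft_force: [0.3, -12.3, 0.7]
grip_width: 0.0
t 9.0 v mm 10.85 u -114.1 z 80.3 F along -y: 12.2 Fx -1.7 Fz 0.7
```

```bash
python3 -m handwheel '0 0 -1 0 0 0 0; 0 0 0 0 0 0 0; 0 0 0 0 0 0 0'; python3 s.py
python3 -m handwheel '0 0 3 0 0 0 0; 0 0 3 0 0 0 0; 0 0 0 0 0 0 0'; python3 s.py
python3 -m handwheel '0 0 6 0 0 0 0; 0 0 8 0 0 0 0; 0 -2 0 0 0 0 0'; python3 s.py
python3 - <<'E'
from h import *
c=get('wrist'); cv2.imwrite('pics/w2.png',c['color']); W=cloud(c).reshape(-1,3)
uv=W[:,:2]-C; u=uv@EX; v=uv@EY
m=(W[:,2]>.09)&(W[:,2]<.1)&(u<-.094)&(u>-.125)&(abs(v-.03)<.03)
if m.sum(): print(np.percentile(u[m],[1,50,99]),np.percentile(v[m],[1,50,99]),np.median(W[m][:,2]))
go(cw(0,0,.25))
E
```

```text
clock: 9.3
position: [0.4452, -0.0284, 0.0803]
ee_rot: [0.458, 0.537, -0.46, 0.539]
ft_force: [1.4, -16.5, 0.3]
grip_width: -0.001
t 9.3 v mm 10.9 u -114.1 z 80.3 F along -y: 16.5 Fx -1.3 Fz 0.3
clock: 9.6
position: [0.4459, -0.031, 0.0802]
ee_rot: [0.459, 0.539, -0.458, 0.538]
ft_force: [-0.2, 0.2, -0.1]
grip_width: 0.001
t 9.6 v mm 8.23 u -113.8 z 80.2 F along -y: -0.2 Fx -0.2 Fz -0.1
clock: 9.9
position: [0.4464, -0.0466, 0.0803]
ee_rot: [0.459, 0.538, -0.459, 0.538]
ft_force: [1.2, -0.8, 0.2]
grip_width: -0.001
t 9.9 v mm -7.27 u -115.8 z 80.3 F along -y: 1.0 Fx 1.1 Fz 0.2
[-0.12145122 -0.10871454 -0.09441449] [0.00293612 0.03185198 0.04297817] 0.09604937545988648
clock 9.95 pos [ 0.4459 -0.0462  0.0802] j [-0.72  0.1   0.77  2.11 -0.09  0.96  0.25] F [ 0.9  0.9 -0.2] w -0.0
delta tool mm [-169.8  116.2   -7. ]
case u,v mm -116.3 -6.8
```

View pics/w2.png

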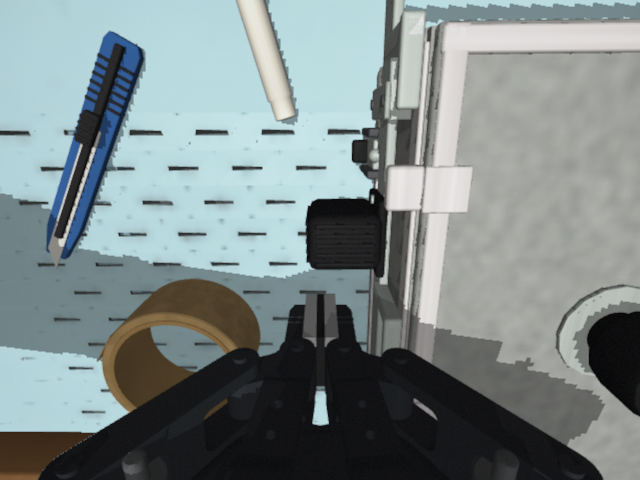

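The grip now stands at (343,233), about 34 mm left of where it started, and it stays there with the fingers clear: the catch holds. Next I go up and over to the knob.

```bash
python3 -m handwheel '-30 0 0 0 0 0 0; -40 0 0 0 0 0 85; -40 20 0 0 0 0 85; -20 40 -3 0 0 0 85; 0 40 -4 0 0 0 85; 0 16 0 0 0 0 85; 0 0 0 0 0 0 85; 0 0 0 0 0 0 85' 40
python3 - <<'E'
from h import *
c=get('wrist'); cv2.imwrite('pics/w3.png',c['color']); W=cloud(c); 
for t in ('lid_knob','lid'):
    for q in cams.recognise('wrist',t)[:2]: print(t,q)
P=W.reshape(-1,3); d=np.hypot(P[:,0]-.559,P[:,1]+.021)
k=(P[:,2]>.132)&(P[:,2]<.145)&(d<.03)
print(k.sum(),'knob',cv2.minEnclosingCircle((P[k][:,:2]*1000).astype(np.float32)),P[k].mean(0),np.median(P[k][:,2]))
go([.5585,-.0212,.11])
E
```

```text
clock: 10.75
position: [0.559, -0.0207, 0.2098]
ee_rot: [0.458, 0.538, -0.459, 0.538]
ft_force: [-0.1, -0.2, -0.4]
grip_width: 0.993
lid_knob {'box': [192.3, 87.0, 257.0, 276.1], 'conf': 0.82}
lid {'box': [191.1, 86.8, 261.3, 273.4], 'conf': 0.79}
1752 knob ((559.887939453125, -22.59966468811035), 16.8781795501709) [ 0.55964412 -0.02105347  0.13757984] 0.13779618454916004
clock 10.9 pos [ 0.5588 -0.0206  0.2104] j [-0.72  0.24  0.79  1.7  -0.18  1.27  0.27] F [-0.5 -0.3 -0.6] w 0.994
delta tool mm [100.4  -0.4   0.7]
case u,v mm -0.8 0.4
```

View pics/w3.png

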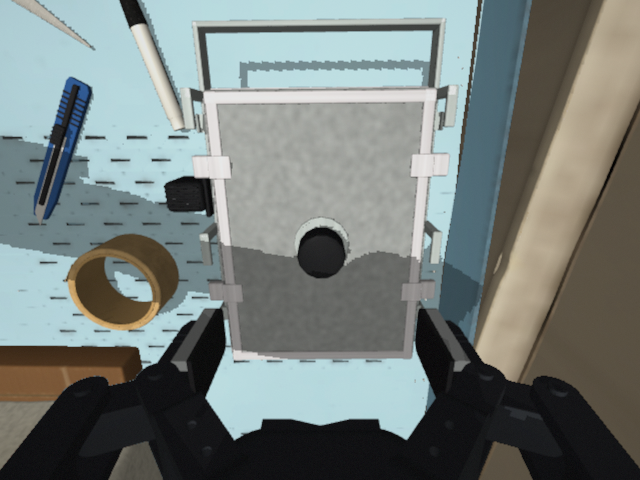

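The picture shows the hooks (at 193,110; 208,245; 450,105; 433,245) clear of all four lugs, with the knob at (321,252). Now I descend and grip.

```bash
python3 -m handwheel '30 0.8 0 0 0 0 85; 30 0 0 0 0 0 85; 20 0 0 0 0 0 85; 14 0 0 0 0 0 85; 6 0 0 0 0 0 85; 0 0 0 0 0 0 85; 0 0 0 0 0 0 85' 40
python3 s.py
python3 -m handwheel '0 0 0 0 0 0 20; 0 0 0 0 0 0 20; 0 0 0 0 0 0 20; 0 0 0 0 0 0 20; 0 0 0 0 0 0 20; 0 0 0 0 0 0 20; 0 0 0 0 0 0 20' 40; python3 s.py
```

```text
clock: 11.6
position: [0.5609, -0.0201, 0.1113]
ee_rot: [0.459, 0.538, -0.458, 0.539]
ft_force: [-0.3, -0.8, -0.6]
grip_width: 0.993
t 11.6 v mm 0.53 u 1.4 z 111.3 F along -y: 0.7 Fx -0.4 Fz -0.6
clock: 12.3
position: [0.5606, -0.0201, 0.1107]
ee_rot: [0.459, 0.538, -0.458, 0.538]
ft_force: [-2.7, 0.5, 5.8]
grip_width: 0.386
t 12.3 v mm 0.67 u 1.1 z 110.7 F along -y: -0.9 Fx -2.5 Fz 5.8
```

```bash
python3 -m handwheel '-3 0 0 0 0 0 20; -3 0 0 0 0 0 20; 0 0 0 0 0 0 20; 0 0 0 0 0 0 20' 60; python3 s.py
python3 -m handwheel '-4 0 0 0 0 0 20; -5 0 0 0 0 0 20; 0 0 0 0 0 0 20; 0 0 0 0 0 0 20'; python3 s.py
```

```text
clock: 12.7
position: [0.5603, -0.0201, 0.1161]
ee_rot: [0.458, 0.538, -0.458, 0.538]
ft_force: [-0.4, -0.3, -3.3]
grip_width: 0.382
t 12.7 v mm 0.73 u 0.8 z 116.1 F along -y: 0.2 Fx -0.4 Fz -3.3
clock: 13.1
position: [0.5606, -0.0201, 0.1255]
ee_rot: [0.459, 0.538, -0.458, 0.538]
ft_force: [0.3, -0.1, -3.6]
grip_width: 0.377
t 13.1 v mm 0.67 u 1.1 z 125.5 F along -y: 0.1 Fx 0.2 Fz -3.6
```

```bash
python3 -m handwheel '-20 0 0 0 0 0 20; -30 0 0 0 0 0 20; -30 0 0 0 0 0 20; -10 0 0 0 0 0 20; 0 0 0 0 0 0 20'; python3 s.py
python3 - <<'E'
from h import *
c=get('wrist'); cv2.imwrite('pics/w4.png',c['color'])
c=get('top'); cv2.imwrite('pics/top4.png',c['color'][60:340,250:640])
go([.567,-.28,.2])
E
```

```text
clock: 13.6
position: [0.5611, -0.02, 0.2161]
ee_rot: [0.459, 0.538, -0.458, 0.539]
ft_force: [-0.5, -0.3, -4.4]
grip_width: 0.375
t 13.6 v mm 0.64 u 1.6 z 216.1 F along -y: 0.2 Fx -0.5 Fz -4.4
clock 13.7 pos [ 0.5598 -0.0198  0.2139] j [-0.72  0.24  0.79  1.7  -0.18  1.28  0.27] F [ 0.4 -0.1 -4.7] w 0.381
delta tool mm [ 13.8 -34.4 258. ]
case u,v mm 0.4 1.0
```

View pics/w4.png

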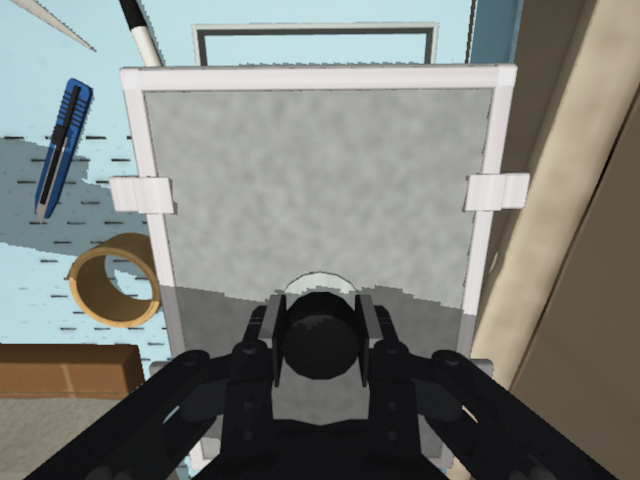

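View pics/top4.png

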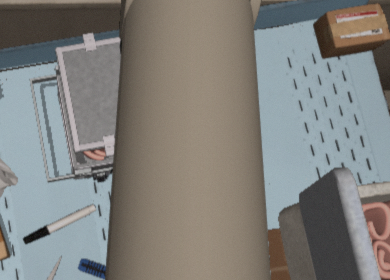

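The lid is free and held level. Before travelling I'll check forearm height against the upright grey panel at the right.

Run:
```python
from h import *
c=get('side'); cv2.imwrite('pics/side4.png',c['color']); P=cloud(c).reshape(-1,3);P=P[np.isfinite(P).all(1)]
for x in np.arange(.1,.62,.04):
    q=P[(abs(P[:,0]-x)<.02)&(abs(P[:,1]+.04)<.13)&(P[:,2]>.25)]
    if len(q): print(round(x,2),len(q),'z',np.percentile(q[:,2],[1,99]).round(3),'y',np.percentile(q[:,1],[1,99]).round(3))
```

```text
0.1 4076 z [0.255 0.513] y [-0.006  0.075]
0.5 426 z [0.261 0.512] y [-0.039 -0.004]
0.54 3523 z [0.257 0.511] y [-0.027  0.025]
0.58 3303 z [0.258 0.509] y [-0.017  0.026]
```

View pics/side4.png

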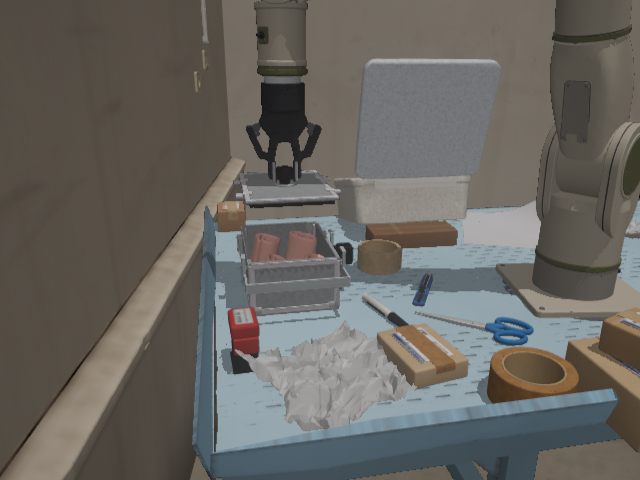

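Run:
```python
from h import *
c=get('top'); P=cloud(c).reshape(-1,3);P=P[np.isfinite(P).all(1)]
for x in np.arange(.1,.62,.04):
    q=P[(abs(P[:,0]-x)<.02)&(abs(P[:,1]+.0)<.2)&(P[:,2]>.4)]
    if len(q): print(round(x,2),len(q),'z',np.percentile(q[:,2],[1,50,99]).round(3),'y',np.percentile(q[:,1],[1,99]).round(3))
```

```text
0.22 5025 z [0.661 0.7   0.706] y [-0.027  0.068]
0.26 15836 z [0.654 0.69  0.702] y [-0.026  0.063]
0.3 12786 z [0.634 0.678 0.689] y [-0.034  0.057]
0.34 10994 z [0.414 0.666 0.677] y [-0.198  0.053]
0.38 9453 z [0.409 0.653 0.665] y [-0.198  0.048]
0.42 7375 z [0.605 0.642 0.653] y [-0.045  0.044]
0.46 6358 z [0.591 0.63  0.641] y [-0.053  0.039]
0.5 6926 z [0.563 0.615 0.629] y [-0.059  0.037]
0.54 1292 z [0.528 0.613 0.617] y [-0.06   0.035]
0.58 26 z [0.522 0.534 0.554] y [0.03  0.032]
```

```bash
python3 -c "
from h import *
go(cw(-.015,-.238,.2))"
python3 -m handwheel '0 -1 20 0 0 0 20; 0 -2 35 0 0 0 20; 2 -2 35 0 0 0 20; 2 -2 35 0 0 0 20; 2 -2 35 0 0 0 20; 2 -2 35 0 0 0 20; 2 -2 25 0 0 0 20; 2 -2 19 0 0 0 20'
python3 -m handwheel '0 0 0 0 0 0 20; 0 0 0 0 0 0 20'
python3 - <<'E'
from h import *
go(cw(-.015,-.238,.12),a-np.pi/2)
c=get('side'); cv2.imwrite('pics/side5.png',c['color'])
c=get('top'); cv2.imwrite('pics/top5.png',c['color']);P=cloud(c).reshape(-1,3);P=P[np.isfinite(P).all(1)]
for x in np.arange(.1,.62,.04):
    q=P[(abs(P[:,0]-x)<.02)&(abs(P[:,1]+.1)<.3)&(P[:,2]>.45)]
    if len(q): print(round(x,2),len(q),'z',np.percentile(q[:,2],[1,50,99]).round(3),'y',np.percentile(q[:,1],[1,99]).round(3))
E
```

```text
clock 13.8 pos [ 0.5596 -0.02    0.2136] j [-0.72  0.24  0.79  1.7  -0.18  1.28  0.27] F [-0.2 -0.2 -3.2] w 0.382
delta tool mm [ 13.6 -15.  238.9]
case u,v mm 0.1 0.9
clock: 14.6
position: [0.5828, -0.2605, 0.2016]
ee_rot: [0.458, 0.538, -0.46, 0.537]
ft_force: [0.5, -0.2, -2.7]
grip_width: 0.38
clock: 14.8
position: [0.5832, -0.2583, 0.202]
ee_rot: [0.458, 0.539, -0.459, 0.538]
ft_force: [0.8, 0.5, -4.3]
grip_width: 0.38
clock 14.8 pos [ 0.5832 -0.2583  0.202 ] j [-0.26  0.48  0.83  1.5  -0.36  1.33  0.76] F [ 0.8  0.5 -4.3] w 0.38
delta tool mm [82.  -0.2 -0.1]
case u,v mm -14.7 -238.2
rotvec tool [-0.0014 -0.0008  0.0018]
0.22 6983 z [0.654 0.699 0.705] y [-0.047  0.096]
0.26 24980 z [0.655 0.693 0.702] y [-0.066  0.086]
0.3 15766 z [0.663 0.68  0.692] y [-0.09   0.023]
0.34 9647 z [0.624 0.665 0.676] y [-0.098 -0.011]
0.38 6173 z [0.613 0.65  0.662] y [-0.11  -0.049]
0.42 3808 z [0.599 0.633 0.649] y [-0.124 -0.075]
0.46 2115 z [0.585 0.615 0.632] y [-0.139 -0.102]
0.5 961 z [0.57  0.595 0.613] y [-0.158 -0.129]
0.54 499 z [0.522 0.56  0.588] y [-0.182 -0.157]
0.58 195 z [0.45  0.52  0.551] y [-0.218 -0.183]
```

View pics/side5.png

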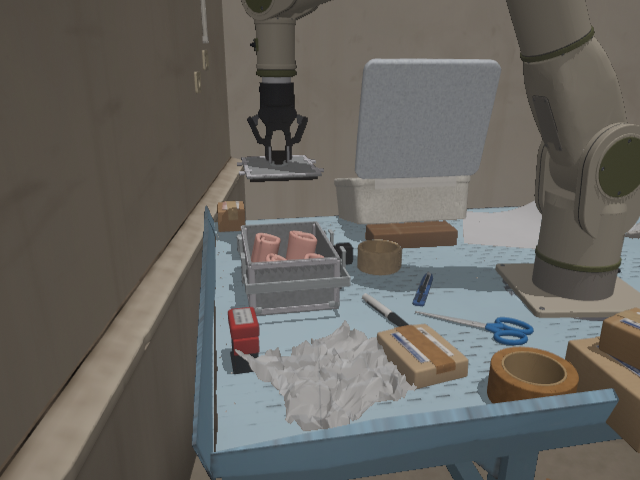

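View pics/top5.png

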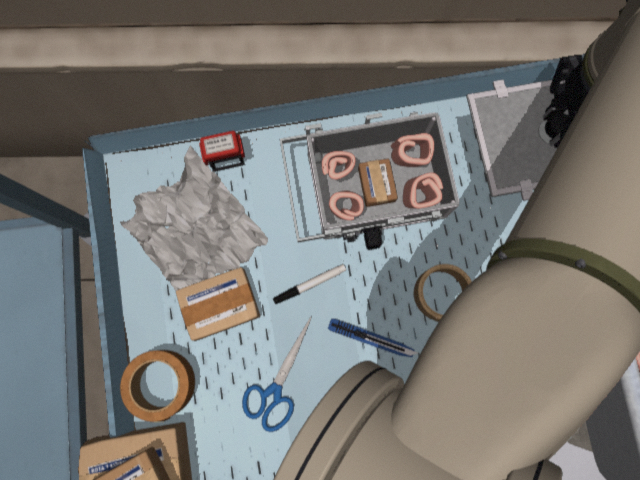

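```bash
python3 -m handwheel '15 0 0 0 0 0 20; 25 0 0 0 0 0 20; 25 0 0 0 0 0 20; 15 0 0 0 0 0 20; 0 0 0 0 0 0 20; 0 0 0 0 0 0 20'
python3 - <<'E'
from h import *
go(cw(-.015,-.238,.02),a-np.pi/2)
c=get('side'); cv2.imwrite('pics/side6.png',c['color']);S=cloud(c).reshape(-1,3)
c=get('top'); P=cloud(c).reshape(-1,3);P=P[np.isfinite(P).all(1)]
for x in np.arange(.22,.62,.04):
    for n,A,z in (('top',P,.43),('side',S,.43)):
        q=A[(abs(A[:,0]-x)<.02)&(abs(A[:,1]+.1)<.3)&(A[:,2]>z)]
        if len(q): print(n,round(x,2),len(q),'z',np.percentile(q[:,2],[1,50,99]).round(3),'y',np.percentile(q[:,1],[1,99]).round(3))
E
```

```text
clock: 15.5
position: [0.5839, -0.2583, 0.1237]
ee_rot: [0.458, 0.538, -0.458, 0.539]
ft_force: [-0.5, -0.3, -2.5]
grip_width: 0.377
clock 15.5 pos [ 0.5839 -0.2583  0.1237] j [-0.24  0.54  0.79  1.59 -0.41  1.18  0.8 ] F [-0.5 -0.3 -2.5] w 0.377
delta tool mm [103.7  -1.1  -0.3]
case u,v mm -13.9 -238.3
rotvec tool [-0.0002  0.0002 -0.0002]
top 0.22 6998 z [0.664 0.692 0.713] y [-0.015  0.109]
side 0.22 327 z [0.483 0.504 0.515] y [0.004 0.056]
top 0.26 24278 z [0.617 0.683 0.708] y [-0.067  0.101]
top 0.3 17935 z [0.617 0.664 0.677] y [-0.104  0.079]
top 0.34 11011 z [0.608 0.64  0.655] y [-0.126  0.011]
top 0.38 7408 z [0.585 0.617 0.634] y [-0.135 -0.033]
side 0.38 113 z [0.509 0.519 0.524] y [-0.126 -0.09 ]
top 0.42 4945 z [0.564 0.598 0.611] y [-0.147 -0.066]
side 0.42 396 z [0.489 0.511 0.523] y [-0.152 -0.092]
top 0.46 3206 z [0.542 0.577 0.591] y [-0.161 -0.095]
side 0.46 659 z [0.47  0.501 0.524] y [-0.179 -0.104]
top 0.5 2037 z [0.52  0.554 0.571] y [-0.178 -0.124]
side 0.5 931 z [0.441 0.489 0.525] y [-0.253 -0.126]
top 0.54 1500 z [0.461 0.527 0.548] y [-0.196 -0.154]
side 0.54 1139 z [0.431 0.48  0.527] y [-0.262 -0.153]
top 0.58 856 z [0.437 0.501 0.531] y [-0.206 -0.181]
side 0.58 1049 z [0.431 0.48  0.527] y [-0.221 -0.18 ]
```

View pics/side6.png

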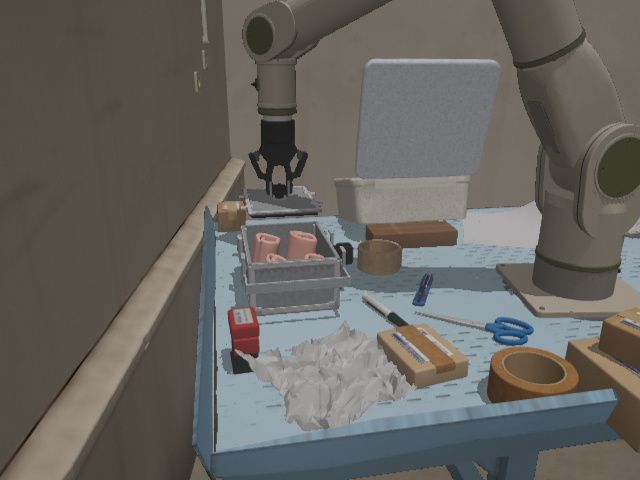

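```bash
python3 -m handwheel '15 0 0 0 0 0 20; 20 0 0 0 0 0 20; 20 0 0 0 0 0 20; 10 0 0 0 0 0 20; 5 0 0 0 0 0 20; 0 0 0 0 0 0 20; 0 0 0 0 0 0 20'
python3 - <<'E'
from h import *
go(cw(-.015,-.238,.0187),a-np.pi/2)
c=get('side'); cv2.imwrite('pics/side7.png',c['color']);S=cloud(c).reshape(-1,3)
for x in np.arange(.3,.5,.02):
    q=S[(abs(S[:,0]-x)<.01)&(abs(S[:,1]+.1)<.3)&(S[:,2]>.43)]
    if len(q): print(round(x,2),len(q),'z',np.percentile(q[:,2],[1,50,99]).round(3),'y',np.percentile(q[:,1],[1,99]).round(3))
E
```

```text
clock: 16.3
position: [0.5841, -0.2587, 0.054]
ee_rot: [0.459, 0.538, -0.458, 0.539]
ft_force: [-0.1, 0.0, -3.0]
grip_width: 0.379
clock 16.3 pos [ 0.5841 -0.2587  0.054 ] j [-0.2   0.62  0.75  1.64 -0.47  1.07  0.84] F [-0.1  0.  -3. ] w 0.379
delta tool mm [35.3 -1.2 -0.7]
case u,v mm -13.8 -238.7
rotvec tool [-0.0006  0.0005 -0.001 ]
0.32 10 z [0.517 0.52  0.522] y [-0.075 -0.058]
0.34 77 z [0.506 0.515 0.521] y [-0.082 -0.042]
0.36 178 z [0.494 0.509 0.519] y [-0.094 -0.043]
0.38 275 z [0.48  0.503 0.52 ] y [-0.108 -0.047]
0.4 376 z [0.467 0.497 0.52 ] y [-0.121 -0.055]
0.42 473 z [0.453 0.491 0.52 ] y [-0.138 -0.063]
0.44 556 z [0.439 0.484 0.521] y [-0.153 -0.076]
0.46 624 z [0.431 0.48  0.523] y [-0.156 -0.091]
0.48 587 z [0.43  0.478 0.524] y [-0.149 -0.107]
```

View pics/side7.png

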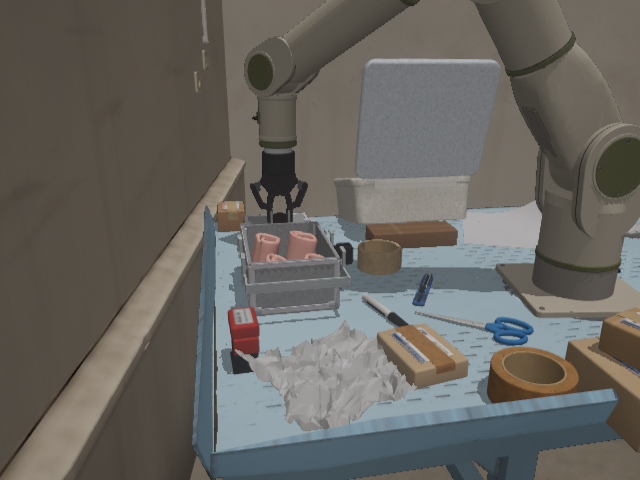

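Clearance over the panel holds (forearm underside about 0.47 at x = 0.40, panel top 0.42). I'll lower the last stretch while reading force.

```bash
python3 -m handwheel '10 0 0 0 0 0 20; 10 0 0 0 0 0 20; 6 0 0 0 0 0 20; 3 0 0 0 0 0 20; 0 0 0 0 0 0 20; 0 0 0 0 0 0 20'; python3 s.py
python3 -m handwheel '1 0 0 0 0 0 20; 1 0 0 0 0 0 20; 0 0 0 0 0 0 20; 0 0 0 0 0 0 20'; python3 s.py
```

```text
clock: 16.95
position: [0.5838, -0.2586, 0.0244]
ee_rot: [0.458, 0.538, -0.458, 0.538]
ft_force: [0.6, 0.1, -3.2]
grip_width: 0.38
t 16.9 v mm -238.47 u -14.2 z 24.4 F along -y: -0.0 Fx 0.6 Fz -3.2
clock: 17.35
position: [0.5837, -0.2584, 0.0223]
ee_rot: [0.458, 0.538, -0.458, 0.538]
ft_force: [0.0, -0.1, -3.2]
grip_width: 0.379
t 17.4 v mm -238.33 u -14.2 z 22.3 F along -y: 0.1 Fx 0.0 Fz -3.2
```

```bash
python3 -m handwheel '1 0 0 0 0 0 20; 1 0 0 0 0 0 20; 0 0 0 0 0 0 20; 0 0 0 0 0 0 20'; python3 s.py
python3 -m handwheel '0.7 0 0 0 0 0 20; 0 0 0 0 0 0 20; 0 0 0 0 0 0 20'; python3 s.py
```

```text
clock: 17.75
position: [0.5837, -0.2584, 0.0202]
ee_rot: [0.458, 0.538, -0.458, 0.538]
ft_force: [0.3, -1.1, -2.8]
grip_width: 0.378
t 17.8 v mm -238.31 u -14.2 z 20.2 F along -y: 1.1 Fx 0.1 Fz -2.8
clock: 18.05
position: [0.5836, -0.2584, 0.0195]
ee_rot: [0.458, 0.538, -0.458, 0.538]
ft_force: [-1.0, -0.2, -3.5]
grip_width: 0.375
t 18.1 v mm -238.29 u -14.2 z 19.5 F along -y: 0.1 Fx -1.0 Fz -3.5
```

```bash
python3 -m handwheel '0.7 0 0 0 0 0 20; 0 0 0 0 0 0 20; 0 0 0 0 0 0 20'; python3 s.py
python3 -m handwheel '0.7 0 0 0 0 0 20; 0 0 0 0 0 0 20; 0 0 0 0 0 0 20'; python3 s.py
```

```text
clock: 18.35
position: [0.5837, -0.2585, 0.0189]
ee_rot: [0.458, 0.538, -0.458, 0.538]
ft_force: [0.2, -0.3, -2.0]
grip_width: 0.377
t 18.4 v mm -238.37 u -14.1 z 18.9 F along -y: 0.4 Fx 0.1 Fz -2.0
clock: 18.65
position: [0.5838, -0.2585, 0.0189]
ee_rot: [0.459, 0.538, -0.458, 0.538]
ft_force: [-2.6, 1.4, 4.6]
grip_width: 0.378
t 18.6 v mm -238.42 u -14.1 z 18.9 F along -y: -1.8 Fx -2.3 Fz 4.6
```

```bash
python3 -m handwheel '-0.5 0 0 0 0 0 36; 0 0 0 0 0 0 40; 0 0 0 0 0 0 50; 0 0 0 0 0 0 60; 0 0 0 0 0 0 60; 0 0 0 0 0 0 60; 0 0 0 0 0 0 60'; python3 s.py
python3 -m handwheel '-10 0 0 0 0 0 60; -20 0 0 0 0 0 60; -30 0 0 0 0 0 60; -40 0 0 0 0 0 60; -40 0 0 0 0 0 60; -30 0 0 0 0 0 60; 0 0 0 0 0 0 60; 0 0 0 0 0 0 60'
python3 - <<'E'
from h import *
go(cw(-.015,-.1,.2))
c=get('wrist'); cv2.imwrite('pics/w8.png',c['color']); P=cloud(c).reshape(-1,3)
d=P[:,:2]-[.5838,-.2585];u=d@EX;v=d@EY
m=(abs(u)<.075)&(abs(v)<.105)&(np.hypot(u,v)>.03)&(P[:,2]<.04)&(P[:,2]>-.01)
A=np.c_[u[m],v[m],np.ones(m.sum())];s=np.linalg.lstsq(A,P[m][:,2],rcond=None)[0];print('plane',s,m.sum())
E
```

```text
clock: 19.35
position: [0.5837, -0.2584, 0.0187]
ee_rot: [0.458, 0.538, -0.458, 0.538]
ft_force: [0.3, -0.4, 0.1]
grip_width: 0.705
t 19.4 v mm -238.29 u -14.2 z 18.7 F along -y: 0.4 Fx 0.2 Fz 0.1
clock: 20.15
position: [0.5839, -0.2585, 0.1896]
ee_rot: [0.459, 0.538, -0.458, 0.539]
ft_force: [-0.1, 0.2, -0.2]
grip_width: 0.7
clock 20.15 pos [ 0.5839 -0.2585  0.1896] j [-0.26  0.48  0.83  1.52 -0.36  1.3   0.77] F [-0.1  0.2 -0.2] w 0.7
delta tool mm [ -10.4   -1.1 -138.5]
case u,v mm -14.0 -238.5
plane [-0.00145313  0.00156274  0.01433825] 30331
```

View pics/w8.png

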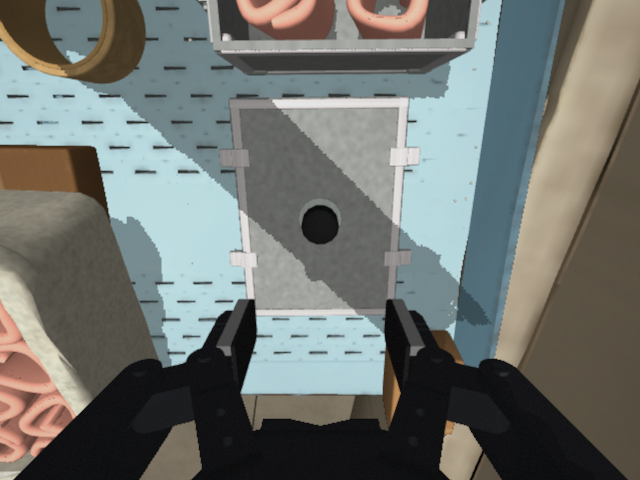

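The lid lies flat (tilt about 0.1°, plate at 14 mm), clear of the case above it and the box at (430,370). A last look at the lock and the other things, from a retreat pose over the case.

```bash
python3 -m handwheel '-20 -5 -30 0 0 0 60; -10 -5 -40 0 0 0 60; 0 -5 -40 0 0 0 60; 0 -5 -30 0 0 0 60; 0 0 0 0 0 0 60; 0 0 0 0 0 0 60'
python3 - <<'E'
from h import *
c=get('wrist'); cv2.imwrite('pics/w9.png',c['color']); W=cloud(c).reshape(-1,3)
uv=W[:,:2]-C; u=uv@EX; v=uv@EY
m=(W[:,2]>.09)&(W[:,2]<.1)&(u<-.1)&(u>-.125)&(abs(v-.03)<.03)
print(m.sum(),'grip v',np.percentile(v[m],[2,50,98]).round(4))
for n in ('top','side'):
    c=get(n); cv2.imwrite(f'pics/{n}9.png',c['color']); W=cloud(c); W0=np.load(n+'W.npy')
    for t in ['tape_clear','stamp','marker','parcel','lid']:
        for q in cams.outline_of(n,t)[:1]:
            p=W[q['region']]; print(n,t,round(q['conf'],2),np.nanmedian(p,0).round(3))
E
```

```text
clock: 20.8
position: [0.5412, -0.1225, 0.2179]
ee_rot: [0.458, 0.539, -0.458, 0.538]
ft_force: [0.6, 0.2, 0.6]
grip_width: 0.703
1076 grip v [0.0191 0.0302 0.0423]
top tape_clear 0.85 [ 0.369 -0.097  0.046]
top stamp 0.77 [0.604 0.245 0.076]
top marker 0.74 [0.384 0.097 0.013]
top lid 0.67 [ 0.587 -0.17   0.014]
side tape_clear 0.97 [ 0.367 -0.095  0.031]
side stamp 0.76 [0.61  0.275 0.06 ]
side marker 0.65 [0.385 0.105 0.012]
side parcel 0.71 [0.354 0.281 0.029]
```

View pics/w9.png

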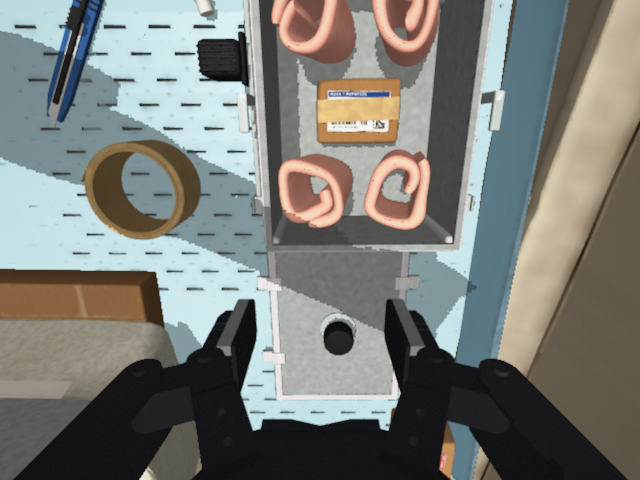

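View pics/top9.png

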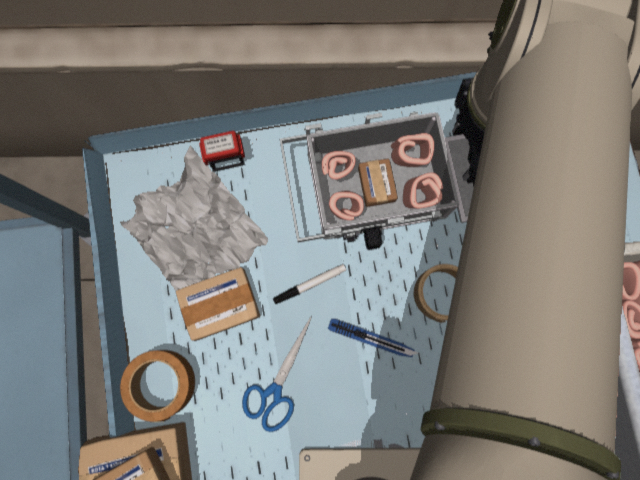

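```bash
python3 -c "
from h import *
st(); print(hand_in())"
```

```text
{'clock': np.float64(21.45), 'joint_pos': array([-0.5961,  0.2353,  0.863 ,  1.7038, -0.1855,  1.2879,  0.4652]), 'position': array([ 0.5416, -0.1235,  0.2187]), 'ee_rot': array([ 0.4585,  0.5383, -0.4585,  0.5383]), 'ft_force': array([ 0.742 ,  0.9074, -0.1017]), 'torque': array([-0.0239, -0.0035,  0.0214]), 'grip_width': np.float64(0.7026)}
the job is handed in; nothing more can be done
None
```

The case is open: the lock is held open by its catch and the lid is on the table to the right. I handed the job in at 21.5 s.

- **Lock:** I pushed the grip left with closed fingers. The force rose to about 11 N over the catch, fell to 3.5 N, then climbed to 16.5 N against the end stop with almost no further movement. After release the grip stayed about 33.5 mm left of where it started, both straight away and in the last picture. That is up to 3 mm short of the roughly 36 mm the push suggested at the stop. I take this to be slack in the catch plus measuring error. I did not see the catch nose itself engaged.
- **Lid:** I lifted it by the knob with the hooks clear of all four lugs, and lowered it in steps of 1 mm or less until a light touch of about 5 N. It lies right way up, tilted about 0.1°, with its plate at 14 mm. By my placement it sits about 19 mm right of the case, clear of the other things.
- **Other things:** The tape roll, stamp and marker still lie where they were, within measuring error. The top-camera reading for the tape roll shifted because the arm hid part of it; the side camera showed it unmoved. The network did not find the parcel in the last top picture, but the side camera and the picture show it unmoved.
- **Robot:** At hand-in the gripper was clear, touching nothing.

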